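# Change the lap on a graver hone and hold the keyed lap home

### The arm

A 6-joint arm with a two-finger parallel gripper is mounted at the origin on a cart in front of the work surface, level with it; the furniture and walls round the work are solid. World frame = base frame: x ahead of the robot, y to its left, z up, the work surface at z = 0. Lengths are in mm, angles in degrees, forces in N, time in s.
With the tool pointing down it reaches from about 375 to 825 mm from the base axis. Payload 5.5 kg.
Tool frame: the origin (TCP) lies midway between the tips of the shut fingers; the grasp point (between the pads) lies behind it (env.grip_depth is the z of the grasp point in the tool frame, in mm); z points along the fingers, y is the line along which they close (so a half turn about z gives the same grasp; the last joint's range is limited). The gripper opens to 85 mm and grips with 20 to 120 N. Pads are 22 mm wide; open, the fingers measure 114 mm over their backs; the gripper's body (76 mm by 85 mm) begins 54 mm behind the grasp point. The pads swing forward as they close: fully open they stand 13 mm farther back than shut.
Start: joints at [-75.229, 17.962, -2.699, 69.339, 0, 90], TCP at [152.969, -580.168, 231.299] pointing down, gripper open.
Joint ranges: [-152.73, 152.73], [-39.44, 99.34], [-58.76, 71.6], [-118.89, 123.64], [-81.53, 83.1], [-180, 180]. Speed limits (degrees/s): [136.94, 136.94, 172.46, 180, 180, 180].

### API

Orientations are given as [roll, pitch, yaw] about the fixed x, y, z axes, in that order (R = Rz(yaw) Ry(pitch) Rx(roll)).
In Python, from plant import env, snapshot, trace, mark_of gives the robot as it stands. Calls block until the motion is done:
- env.move_to(position, orientation): joint-space move of the TCP to a pose.
- env.move_linear(position, rotation=None, max_speed=150): straight line of the TCP; rotation=None keeps the orientation; max_speed is the mean speed in mm/s.
- env.movej(angles): joint-space move.
- env.set_gripper(opening, effort=None): opening from 0.0 (shut) to 1.0 (fully open); effort is the grip in N (None keeps the last); returns when the fingers have stopped.
- env.sleep(seconds).
- env.ik(position, orientation): joint angles nearest the present ones, or None.
- env.sense(): the state.
- snapshot(name): name is "scene" or "top" or "wrist"; returns a dict with "frame" (420x560x3 uint8, red, green, blue), "fx", "fy", "cx", "cy" (pixels), "camera_from_world" (4x4, takes a point from world to camera coordinates). Camera axes: x right, y down, z forward; pixel columns grow to the right and rows downward; lengths in mm; the calibration is good to about 2 mm. A picture is of the moment at which its call begins. There is no depth.
A pose or a line that the arm cannot do raises env.Unreachable and nothing moves.
- env.close_job(): hands the job in; it is judged then, once.
Trained networks look in a picture, given as the dict that the camera call returned (one of the last four; its "shot" number tells which), for a name from the list of things; names that differ only in an ending like _2 or _b are one class to them, and where a whole thing is asked for, a point or a joint stands for the part that bears it (a point fixed in the world has none). Each returns a list of dicts, best first, with "conf" (0 to 1); they miss things now and then, are a little off and sometimes report something else, mostly with a low value. They report only what shows in the picture. A call takes as long as a camera call. They do not tell look-alikes from the thing itself.
- trace(picture, query): "mask" (420x560 bool, what is visible of it).
- mark_of(picture, query): "at" ([x, y, z] in mm, in world coordinates, good to about 4 mm: a listed point, or the origin of a listed thing).
The state is a dict: "time_s": time; "q": joint angles; "qvel": joint speeds; "tau": joint torques, N m; "ee_pos": TCP position; "ee_rot": TCP orientation; "wrist_force": force on the tool from outside, world axes, zero at the start; "torque": the same for the moment, N m; "grip_width": opening from 0.0 (shut) to 1.0 (fully open); "grip_force": force on a finger pad.
Only numpy, scipy, OpenCV 4.12 (cv2) and the standard library are available. Lean on these libraries where they do the work, as an engineer would, in place of code of your own. Each camera call takes 0.05 s, during which the arm holds its last target. There are 200 camera calls.

### The job

Change the lap (the grinding disc) on the round graver hone: lift the dark diamond lap off the spindle and stand it, shank down, in the empty wooden cup. Then lower the white ceramic lap's shank into the spindle, turn it until its key slips into the keyway, and push it fully home against the ejector spring. Do not let go: finish while still gripping its knob and pressing it down, so that the locking screw can be tightened, and leave the cups, the hone and the other things on the bench where they are.

Things in the scene. Friction and masses are not known exactly. Their poses are not given: they have to be found in the camera images.
- hone: the graver hone: round dark housing, 122 mm across and 62 mm high, fixed, spindle locked; origin under its centre on the bench, z up, -x to its front (red rocker switch and dial; the panel reaches 77 mm from the centre). A steel spindle hub stands 24 mm above its deck in the middle; a brass locking screw sits in the hub's +y flank.
- spindle_mouth (a point): centre of the spindle hub's flat top face, 86 mm above the bench, axes as the hone. Hub 34 mm across; its bore is 18 mm wide and runs straight down. A keyway 7.5 mm wide runs down the bore's -x side, out to 13 mm from the axis; a red line on the deck lies in line with it. A lap is home when its disc's underside lies on this face.
- ejector (a joint): spring ejector, a brass disc in the bore, 14 mm below the hub's top face at 0; the value is how far it is pressed down (m, at most 0.0095). It takes 3 N to start and 7 N at 8 mm, so a lap in the keyway floats 8 mm above home until it is pressed; at home it reads 0.008.
- white_lap_knob (a point): the white ceramic lap: centre of its round ribbed silver knob, 29 mm across and 34 mm high, z up along the axis. Under the knob a disc 70 mm across, 8 mm thick; this point is 17 mm above the disc's top and 25 mm above its underside. About 0.16 kg. It starts in one of the two cups. Red marks on disc and knob show the key's side (-x).
- white_lap_seat (a point): the same lap: centre of its disc's underside, same axes. A round shank 16 mm across points 22 mm down from here, its foot coned over 3 mm. A key 6 mm wide stands out on the -x side to 12 mm from the axis and runs 14 mm down from the disc; the last 8 mm of shank are plain and enter the bore before the key meets the hub.
- dark_lap_knob (a point): the dark diamond lap, same shape and size as the white one, but dark face, dark knob and blue rim: centre of its knob. It starts in the spindle, not locked, its key in the keyway, floating 8 mm above home on the ejector; it lifts out straight up (14 mm).
- dark_lap_seat (a point): the same dark lap: centre of its disc's underside, where the 22 mm shank begins.
- cup_a_rim (a point): the wooden cup in which the white lap starts: centre of its rim, 36 mm above the bench. Turned cup, 65 mm across, fixed; hollow 44 mm across and 28 mm deep. A lap stands in it with its shank in the hollow and its disc on the rim.
- cup_b_rim (a point): the other, empty cup, same shape: centre of its rim, 36 mm above the bench. The dark lap goes here, shank in the hollow, disc lying on the rim.
- eye_loupe: black eye loupe, 39 mm across, 30 mm high, origin under its centre; leave it alone
- bur_case: clear bur box with blue insert, 30 x 67 mm, 46 mm high, origin under its centre; leave it alone
- glass_jar: small glass jar with black lid, 48 mm across, 63 mm high, origin under its centre; leave it alone
- hone_driver: yellow screwdriver, 115 mm long, 12 mm thick, lying on the bench; leave it alone
Things that resemble listed ones, but are neither listed nor needed, are in the scene too. What is shaped like the part that bears white_lap_knob but orange or yellow is not meant.

How it is judged:
By the outcome, as a careful person would: the job done as asked, in the order asked, and still so for the second after the job is handed in, while the arm keeps its last pose, push and grip.
It also fails if it takes over 54 s, if anything falls off the work surface, if the arm or the gripper's body presses on something with over 40 N, if the wrist force passes 120 N, or if a joint passes its speed limit or range.

## Working session

There is one attempt and no reset: what is moved stays moved. The work goes in short steps, each a Python script; the robot and the scene stay as the last script left them, time stands still between calls to the robot, and variables do not carry over. Pictures are saved under pics/ and viewed, at most 10 in all, crops included, and the job is handed in when it is done.

```bash
ls; mkdir -p pics
cat > h.py <<'E'
import numpy as np, cv2
from plant import env, snapshot, trace, mark_of
def save(p,n): cv2.imwrite(f"pics/{n}.png",p["frame"][:,:,::-1])
def proj(p,X):
    c=p["camera_from_world"]@np.r_[X,1]; return [round(float(p["fx"]*c[0]/c[2]+p["cx"]),1),round(float(p["fy"]*c[1]/c[2]+p["cy"]),1)]
def unproj(p,u,v,z):
    T=np.linalg.inv(p["camera_from_world"]); d=T[:3,:3]@np.array([(u-p["cx"])/p["fx"],(v-p["cy"])/p["fy"],1]); o=T[:3,3]
    return o+d*(z-o[2])/d[2]
E
python3 - <<'E'
from h import *
print(env.grip_depth)
a=snapshot("top");b=snapshot("scene")
save(a,"top");cv2.imwrite("pics/both.png",np.hstack([a["frame"],b["frame"]])[:,:,::-1])
save(b,"scene")
for q in ["hone","spindle_mouth","white_lap_knob","dark_lap_knob","cup_a_rim","cup_b_rim","eye_loupe","glass_jar","bur_case","hone_driver"]:
  for n,p in(("top",a),("scene",b)):
    print(q,n,[(np.round(d["at"]).tolist(),round(d["conf"],2),proj(p,d["at"])) for d in mark_of(p,q)][:4])
print(env.sense()["time_s"])
E
```

```text
pics
-18.700000000000003
hone top [([437.0, 179.0, 1.0], 0.84, [143.2, 241.0])]
hone scene [([439.0, 178.0, -4.0], 0.61, [187.7, 197.4])]
spindle_mouth top [([435.0, 177.0, 84.0], 0.7, [136.4, 238.8]), ([677.0, -90.0, -2.0], 0.17, [227.8, 166.7])]
spindle_mouth scene [([438.0, 178.0, 87.0], 0.86, [185.4, 178.5])]
white_lap_knob top [([466.0, -700.0, 44.0], 0.7, [423.0, 226.4]), ([612.0, -267.0, 63.0], 0.66, [282.1, 181.1]), ([538.0, -553.0, 47.0], 0.58, [374.2, 204.1])]
white_lap_knob scene [([471.0, -704.0, 48.0], 0.7, [364.7, 294.6]), ([535.0, -556.0, 48.0], 0.69, [338.7, 260.2]), ([610.0, -263.0, 63.0], 0.66, [290.6, 211.1])]
dark_lap_knob top [([442.0, 179.0, 115.0], 0.7, [133.0, 235.3])]
dark_lap_knob scene [([442.0, 176.0, 116.0], 0.66, [185.4, 172.0]), ([611.0, -267.0, 31.0], 0.56, [291.3, 218.7]), ([678.0, -88.0, -1.0], 0.25, [272.0, 201.3])]
cup_a_rim top []
cup_a_rim scene [([610.0, -262.0, 34.0], 0.65, [290.2, 217.5])]
cup_b_rim top []
cup_b_rim scene []
eye_loupe top [([389.0, 37.0, -2.0], 0.41, [187.3, 255.6])]
eye_loupe scene [([386.0, 33.0, -3.0], 0.42, [196.3, 215.7])]
glass_jar top [([680.0, -90.0, -4.0], 0.46, [227.7, 165.9]), ([441.0, 180.0, 118.0], 0.16, [132.1, 235.9])]
glass_jar scene [([679.0, -88.0, -4.0], 0.5, [272.3, 202.0])]
bur_case top [([654.0, 28.0, -5.0], 0.64, [191.6, 174.3])]
bur_case scene []
hone_driver top [([390.0, 38.0, -0.0], 0.49, [186.8, 255.4])]
hone_driver scene [([377.0, -45.0, -1.0], 0.59, [205.8, 224.6])]
1.1
```

View pics/top.png

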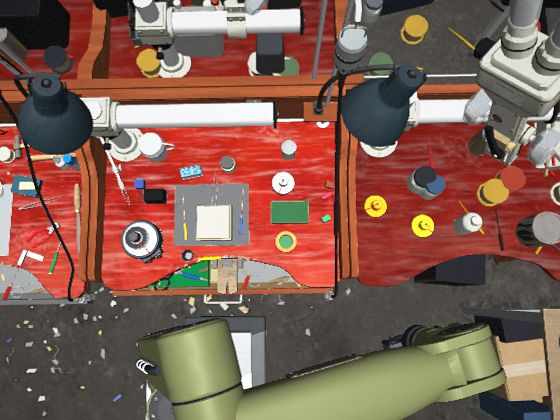

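View pics/scene.png

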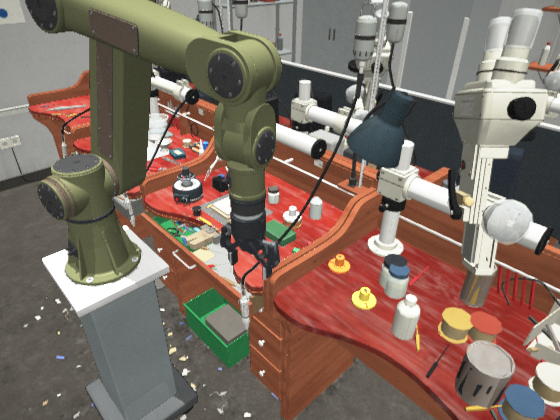

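The top view shows the hone with the dark lap at (141,240), the white lap in its cup at (283,182) and the empty wooden cup at (286,241). The yellow look-alikes at (375,206) and (423,226) are on the next bench. I'll raise the arm and look from close by.

Run:
```python
from h import *
a=snapshot("top"); cb=unproj(a,286,241,36); print("cupb",cb)
env.move_linear([152.97,-580.17,380],max_speed=300)
s=env.sense(); print(s["ee_rot"])
env.move_to([cb[0]+30,cb[1],330],[180,0,0])
p=snapshot("wrist"); save(p,"w1"); print(proj(p,cb))
for q in ["cup_b_rim","white_lap_knob","white_lap_seat"]:
  print(q,[(np.round(d["at"],1).tolist(),round(d["conf"],2),proj(p,d["at"])) for d in mark_of(p,q)][:4])
env.move_to([437,178,330],[180,0,0])
p2=snapshot("wrist"); save(p2,"w2")
for q in ["hone","spindle_mouth","dark_lap_knob","dark_lap_seat"]:
  print(q,[(np.round(d["at"],1).tolist(),round(d["conf"],2),proj(p2,d["at"])) for d in mark_of(p2,q)][:4])
s=env.sense();print(s["time_s"],s["q"],s["wrist_force"])
cv2.imwrite("pics/w12.png",cv2.resize(np.hstack([p["frame"],p2["frame"]])[:,:,::-1],(800,300),interpolation=cv2.INTER_AREA))
```

```text
cupb [ 427.52521888 -276.17932848   36.        ]
[ 1.79937437e+02 -9.38757057e-04  1.47695086e+01]
[280.9, 192.9]
cup_b_rim [([423.3, -267.8, 37.9], 0.72, [274.4, 196.5])]
white_lap_knob [([536.0, -551.1, 45.8], 0.85, [516.3, 104.5]), ([610.4, -266.5, 57.0], 0.66, [271.9, 31.6])]
white_lap_seat [([614.0, -267.5, 37.9], 0.74, [273.1, 31.6]), ([532.6, -558.1, 21.9], 0.69, [508.9, 107.5])]
hone []
spindle_mouth []
dark_lap_knob [([437.1, 178.6, 118.7], 0.95, [280.9, 184.0])]
dark_lap_seat [([438.7, 173.7, 98.6], 0.68, [285.4, 178.6])]
8.2417 [ 2.21554604e+01  2.72497412e+00 -8.40767422e+00  7.88691713e+01
 -2.10695330e-04 -1.57835643e+02] [ 0.21292871 -0.01134397  0.42340348]
```

View pics/w12.png

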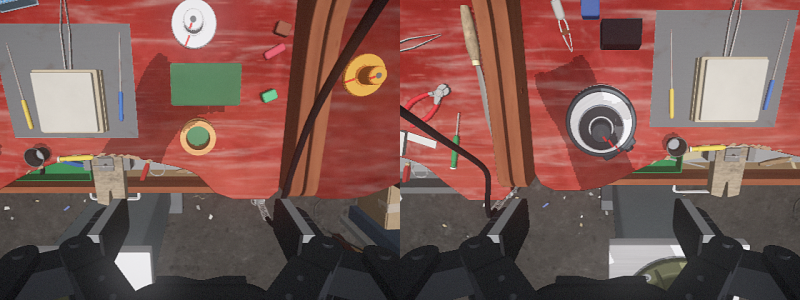

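The left view shows the empty cup at about (198,137) and the white lap at (193,20). The right view shows the dark lap on the hone at (600,122), with red marks at about (610,140). Next I'll enlarge the marks.

Run:
```python
import cv2,numpy as np
a=cv2.imread("pics/w1.png");b=cv2.imread("pics/w2.png")
A=cv2.resize(a[0:75,230:310],(400,375),interpolation=cv2.INTER_CUBIC);B=cv2.resize(b[105:235,220:350],(400,400),interpolation=cv2.INTER_CUBIC)
cv2.imwrite("pics/c.png",np.hstack([A,B[:375]]))
```

```text
(no output)
```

View pics/c.png

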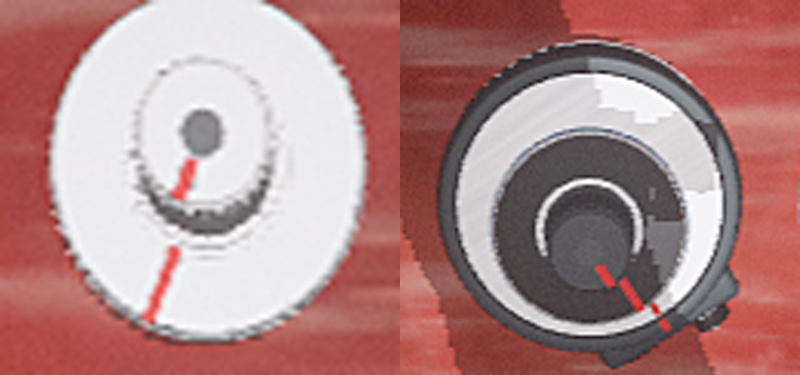

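```bash
cat >> h.py <<'E'
def R(yaw): return [180,0,(yaw+180)%360-180]
def st(t=""):
    s=env.sense(); print(t,round(s["time_s"],1),np.round(s["ee_pos"],1),"F",np.round(s["wrist_force"],1),"w",round(s["grip_width"]*85,1),"gf",np.round(s["grip_force"],1),"q6",np.round(s["q"][5],0)); return s
E
python3 - <<'E'
from h import *
p=snapshot("wrist"); cfw=p["camera_from_world"]
def redpts(f,u0,v0,u1,v1):
    h=f[v0:v1,u0:u1].astype(int); m=(h[...,0]>190)&(h[...,1]<75)&(h[...,2]<75)
    v,u=np.nonzero(m); return u+u0,v+v0
u,v=redpts(p["frame"],287,187,303,207); print(len(u))
P=np.array([unproj(p,a,b,102)[:2] for a,b in zip(u,v)])
x=P.mean(0); print("dark mark mean",x, "yaw", np.degrees(np.arctan2(*(np.array([437.1,178.6])-x)[::-1])))
vx,vy,_,_=cv2.fitLine(P.astype(np.float32),cv2.DIST_L2,0,.01,.01).ravel(); print("line yaw",np.degrees(np.arctan2(vy,vx)))
# approach dark
c=np.array([437.1,178.6]); z=119+5+env.grip_depth
env.move_to([*c,z+45],R(200)); env.move_linear([*c,z],max_speed=120)
st("down"); env.set_gripper(0.0,20); st("g1")
env.set_gripper(0.75); env.move_to([*c,z],R(290)); env.set_gripper(0.0,20); st("g2")
E
```

```text
31
dark mark mean [416.09598051 164.56083243] yaw 33.75892009341716
line yaw 49.56735
down 11.2 [437.1 178.6 105.5] F [-0.5 -0.1  0.6] w 84.9 gf 0.0 q6 2.0
g1 11.7 [437.4 178.7 105.6] F [-0.2  0.2  1.2] w 28.1 gf 22.9 q6 2.0
g2 14.0 [437.2 178.6 105.4] F [ 0.  -0.4  0.4] w 28.5 gf 21.5 q6 -88.0
```

Run:
```python
from h import *
env.set_gripper(0.0,60)
env.move_linear([437.2,178.6,150],max_speed=100); st("lift")
env.move_to([427,-272,150],R(200))
p=snapshot("wrist"); save(p,"w3"); st("over b")
for q in ["cup_b_rim","dark_lap_knob","dark_lap_seat"]:
  print(q,[(np.round(d["at"],1).tolist(),round(d["conf"],2),proj(p,d["at"])) for d in mark_of(p,q)][:4])
print(proj(p,[426,-271,36]))
```

```text
lift 14.8 [437.  178.5 149.7] F [ 0.4 -0.3 -1.2] w 27.3 gf 59.6 q6 -88.0
over b 16.5 [ 427.4 -271.1  149.9] F [-0.4 -0.1 -1.7] w 27.3 gf 59.7 q6 -53.0
cup_b_rim [([424.7, -266.3, 38.8], 0.96, [287.3, 210.4])]
dark_lap_knob [([424.6, -273.6, 163.5], 0.77, [276.4, 289.7])]
dark_lap_seat [([425.7, -273.9, 140.2], 0.76, [275.6, 267.1])]
[280.9, 208.9]
```

View pics/w3.png

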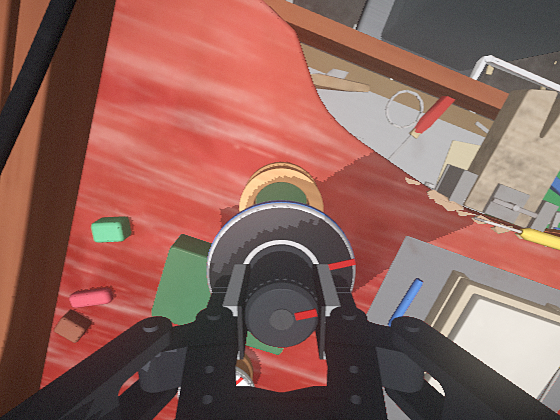

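The held dark lap is at about (280,290). The cup behind it is centred at u≈281, which agrees with my estimate, so I'll lower it.

Run:
```python
from h import *
c=[426,-271]
env.move_linear([*c,52],max_speed=150); st("52")
for z in (50,49,48,47,46.4):
    env.move_linear([*c,z],max_speed=40)
    if st(z)["wrist_force"][2]>3: break
env.set_gripper(0.6); env.move_linear([*c,110],max_speed=250); st("up")
w=[611,-267]
env.move_to([*w,160],R(160))
p=snapshot("wrist"); save(p,"w4"); st("over a")
for q in ["white_lap_knob","white_lap_seat","dark_lap_seat"]:
  print(q,[(np.round(d["at"],1).tolist(),round(d["conf"],2),proj(p,d["at"])) for d in mark_of(p,q)][:4])
```

```text
52 17.4 [ 426.6 -271.3   52.6] F [ 0.3  0.3 -2.3] w 27.5 gf 59.7 q6 -52.0
50 17.7 [ 426.5 -271.3   50.7] F [-0.2  0.4 -1.4] w 27.7 gf 59.7 q6 -52.0
49 17.9 [ 426.  -271.    49.1] F [-0.8  0.  -0.8] w 27.7 gf 59.7 q6 -52.0
48 18.2 [ 426. -271.   48.] F [ 0.7 -0.8 -1.1] w 27.3 gf 59.9 q6 -52.0
47 18.4 [ 426.1 -271.1   47.8] F [-2.9  0.9  7.8] w 27.2 gf 60.5 q6 -52.0
up 19.2 [ 426.9 -271.6  111.1] F [0.3 0.6 0.1] w 51.3 gf 0.0 q6 -52.0
over a 20.1 [ 609.1 -266.8  158.5] F [-0.7 -0.5 -0.4] w 51.6 gf 0.0 q6 -4.0
white_lap_knob []
white_lap_seat [([612.0, -272.1, 35.8], 0.62, [274.7, 213.6])]
dark_lap_seat []
```

View pics/w4.png

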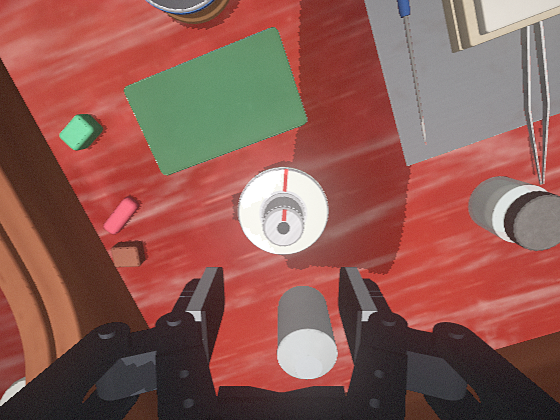

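The white lap is at disc centre (283,211), with its red mark at (286,180). There is a white cylinder at (305,330), and I'll check how close it stands.

Run:
```python
from h import *
p=snapshot("wrist");f=p["frame"].astype(int)
print("cyl base",unproj(p,300,300,0),"cyl top if z=40,60",unproj(p,308,353,40),unproj(p,308,353,60))
m=(f[160:260,230:340].min(2)>200).astype(np.uint8)
c=max(cv2.findContours(m,cv2.RETR_EXTERNAL,cv2.CHAIN_APPROX_NONE)[0],key=cv2.contourArea)
pts=np.array([unproj(p,*(q+[230,160]),44)[:2] for q in cv2.convexHull(c)[:,0]],np.float32)
ctr,r=cv2.minEnclosingCircle(pts);print("disc",ctr,r)
h=f[165:196,275:297]; v,u=np.nonzero((h[...,0]>170)&(h[...,1]<90)); P=np.array([unproj(p,a+275,b+165,44)[:2] for a,b in zip(u,v)],np.float32)
d=np.array(ctr)-P.mean(0);print(len(u),"yaw",np.degrees(np.arctan2(d[1],d[0])))
vx,vy,_,_=cv2.fitLine(P,cv2.DIST_L2,0,.01,.01).ravel();print("line",np.degrees(np.arctan2(vy,vx)))
```

```text
cyl base [ 714.69058212 -284.82372743    0.        ] cyl top if z=40,60 [ 744.82811378 -289.82176262   40.        ] [ 729.06341374 -286.05771245   60.        ]
disc (610.546630859375, -265.36407470703125) 34.83883285522461
11 yaw -24.15185092442662
line -24.287779
```

Run:
```python
from h import *
c=[610.5,-266]; z=47.5
env.move_linear([*c,z],max_speed=150); env.set_gripper(0.0,20); st("g1")
env.set_gripper(0.6); env.move_to([*c,z],R(70)); env.set_gripper(0.0,60); st("g2")
env.move_linear([*c,120],max_speed=200)
env.move_to([468,139,190],R(128)); st("view")
env.sleep(0.2)
p=snapshot("wrist"); save(p,"w5"); st()
for q in ["spindle_mouth","hone","white_lap_knob","white_lap_seat"]:
  print(q,[(np.round(d["at"],1).tolist(),round(d["conf"],2),proj(p,d["at"])) for d in mark_of(p,q)][:4])
print(proj(p,[437.2,178.6,86]))
np.save("w5.npy",p,allow_pickle=True)
```

```text
g1 21.5 [ 611.5 -266.4   48.9] F [-0.6  0.5  5.6] w 28.2 gf 19.9 q6 -4.0
g2 23.6 [ 610.7 -266.1   47.8] F [-0.9 -0.1  2.2] w 27.4 gf 59.2 q6 86.0
view 25.7 [468.5 138.4 189.8] F [ 1.   0.3 -1.7] w 27.3 gf 59.1 q6 69.0
 25.9 [468.3 138.4 189.8] F [-0.6 -0.2 -2.6] w 27.4 gf 59.1 q6 69.0
spindle_mouth [([434.9, 174.8, 86.9], 0.84, [274.5, 147.9])]
hone [([438.9, 178.0, -2.7], 0.77, [281.7, 137.1])]
white_lap_knob [([469.9, 139.1, 199.3], 0.74, [283.4, 294.2])]
white_lap_seat []
[280.4, 145.5]
```

View pics/w5.png

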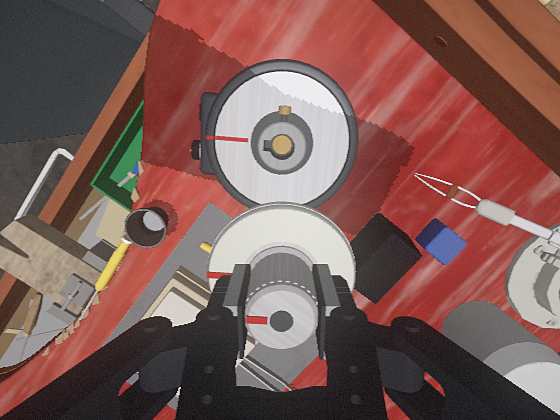

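The open bore and ejector are at (281,146), matching the projected (280.4,145.5). The deck's red line runs about (208–247,139). The lap's marks are at (219,275) and (257,320). I'll measure both angles from this picture.

Run:
```python
from h import *
p=np.load("w5.npy",allow_pickle=True).item();f=p["frame"].astype(int)
def ang(u0,v0,u1,v1,z,ctr):
    h=f[v0:v1,u0:u1]; v,u=np.nonzero((h[...,0]>150)&(h[...,1]<90)&(h[...,2]<90))
    P=np.array([unproj(p,a+u0,b+v0,z)[:2] for a,b in zip(u,v)],np.float32); d=np.array(ctr)-P.mean(0)
    vx,vy,_,_=cv2.fitLine(P,cv2.DIST_L2,0,.01,.01).ravel()
    print(len(u),P.mean(0),"radial yaw",np.degrees(np.arctan2(d[1],d[0])),"line yaw",np.degrees(np.arctan2(vy,vx))%180)
ang(220,132,250,146,62,[437.2,178.6])
T=[468.3,138.4]
ang(212,268,232,282,186.5,T)
ang(240,313,270,326,220.5,T)
print("tcp yaw",env.sense()["ee_rot"])
```

```text
94 [407.60812 158.70966] radial yaw 33.907240590862685 line yaw 33.427013
66 [444.71497 123.02475] radial yaw 33.10061354812311 line yaw 45.606037
136 [460.9809  134.05075] radial yaw 30.720156544113657 line yaw 35.196487
tcp yaw [-1.79996350e+02 -3.69555060e-03  1.27975348e+02]
```

Run:
```python
from h import *
c=[437.2,178.6]; y=127.8
env.set_gripper(0.0,100)
env.move_to([*c,140],R(y)); env.move_linear([*c,122],max_speed=80); env.sleep(.2); s=st("122"); f0=s["wrist_force"][2]
for z in (118,115,112.5,111,110,109,108,107,106):
    env.move_linear([*c,z],max_speed=40); env.sleep(.1); s=st(z)
    if s["wrist_force"][2]-f0>6 or np.linalg.norm(s["wrist_force"][:2])>8: break
```

```text
122 27.3 [437.8 178.6 122.6] F [-0.6  0.3 -2. ] w 26.5 gf 98.5 q6 74.0
118 27.7 [437.1 178.6 118. ] F [-0.4 -0.2 -2. ] w 26.5 gf 98.5 q6 74.0
115 28.0 [437.2 178.5 114.9] F [ 0.9 -0.5 -2.2] w 26.4 gf 98.5 q6 74.0
112.5 28.4 [437.2 178.5 112.4] F [ 0.6 -0.6 -1.8] w 26.9 gf 98.5 q6 74.0
111 28.7 [437.2 178.6 111. ] F [ 1.7 -1.  -1.9] w 26.6 gf 98.5 q6 74.0
110 29.1 [437.3 178.6 110. ] F [ 1.2 -1.  -1.3] w 26.7 gf 98.5 q6 74.0
109 29.4 [437.2 178.5 109. ] F [ 0.8 -1.  -1.7] w 26.3 gf 98.5 q6 74.0
108 29.8 [437.2 178.6 108. ] F [ 0.6 -1.  -1.8] w 26.7 gf 98.5 q6 74.0
107 30.1 [437.2 178.6 107. ] F [ 1.2 -1.1 -1.4] w 26.4 gf 98.5 q6 74.0
106 30.5 [437.2 178.6 106. ] F [ 0.9 -2.  -1.5] w 26.6 gf 98.5 q6 74.0
```

It has entered the keyway with no resistance. Pressing home.

Run:
```python
from h import *
c=[437.2,178.6]
for z in (104,102,100,99,98,97.4,96.8,96.2,95.6,95,94.4,93.8,93.2):
    env.move_linear([*c,z],max_speed=30); env.sleep(.1); s=st(z)
    if s["wrist_force"][2]>22: break
```

```text
104 30.8 [437.3 178.6 104.1] F [ 0.5 -2.1  0.7] w 26.6 gf 98.8 q6 74.0
102 31.2 [437.3 178.6 102. ] F [ 0.9 -1.7  1.7] w 26.5 gf 99.0 q6 74.0
100 31.5 [437.3 178.6 100. ] F [ 1.7 -1.5  2.3] w 26.3 gf 99.2 q6 74.0
99 31.9 [437.3 178.6  99.1] F [ 0.7 -0.6  4.5] w 26.6 gf 99.2 q6 74.0
98 32.2 [437.3 178.6  98.1] F [ 0.2 -3.3  4.4] w 26.6 gf 99.2 q6 74.0
97.4 32.6 [437.4 178.6  97.9] F [-0.5 -3.4  8.5] w 26.5 gf 100.2 q6 74.0
96.8 32.9 [437.4 178.6  97.8] F [-3.1 -3.3 13.6] w 26.5 gf 100.9 q6 74.0
96.2 33.3 [437.4 178.6  97.8] F [-3.9 -4.1 20.8] w 26.7 gf 101.7 q6 74.0
95.6 33.6 [437.4 178.6  97.8] F [-5.7 -6.  26.2] w 26.5 gf 102.4 q6 74.0
```

It has reached a hard stop at 97.8, the predicted home height. I'll check that it holds, and check the cup, with one last picture.

Run:
```python
from h import *
env.sleep(1.0); st("hold")
a=snapshot("top"); b=snapshot("wrist"); 
A=cv2.resize(a["frame"][120:300,90:350],(560,388),interpolation=cv2.INTER_CUBIC)
cv2.imwrite("pics/fin.png",cv2.resize(np.hstack([A,b["frame"][:388]])[:,:,::-1],(800,277),interpolation=cv2.INTER_AREA))
for q in ["dark_lap_seat"]: print([(np.round(d["at"],1).tolist(),round(d["conf"],2)) for d in mark_of(a,q)+mark_of(snapshot("scene"),q)])
```

```text
hold 34.6 [437.4 178.6  97.8] F [-6.  -5.8 26.5] w 26.6 gf 102.4 q6 74.0
[([422.3, -273.9, 33.8], 0.84), ([424.2, -272.8, 37.6], 0.81)]
```

View pics/fin.png

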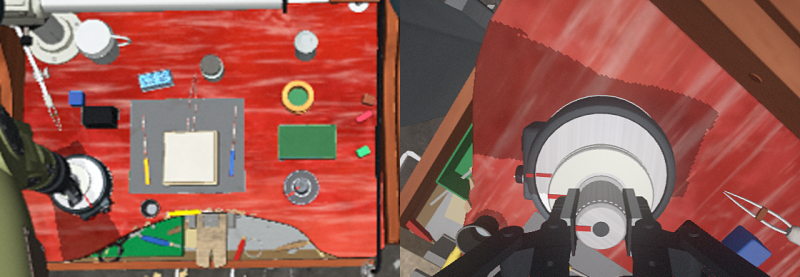

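The dark lap lies flat in cup B at (301,187), and cup A is empty at (297,96). The white lap is home, with its red marks in line with the deck line at (540,177). Handing in.

```bash
python3 -c "
from plant import env
print(env.close_job())"
```

```text
the job is handed in; nothing more can be done
None
```

The job is handed in at about 35 s: the dark lap stands in the second cup, and the white lap is keyed and fully home in the spindle, still gripped and pressed down at about 26 N.

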